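# Hold a dip tube centred in a glass vessel for its ring seal

### The job

Get this two-necked glass vessel ready for the ring seal: press the small tapered rubber stopper home in the narrow neck and leave it there, then take the dip tube (the glass tube with a bulge and a rubber sleeve) by its sleeve out of the wooden block and lower it into the wide neck without touching the glass, until its bulge is level with the neck's rim. Finish still holding it like that, steady, upright and with an even gap all round, clear of the vessel; leave the vessel standing where it is and the other things alone.

Things in the scene. Friction and masses are not known exactly. Their poses are not given: they have to be found in the camera images.
- vessel: Loose clear glass vessel (0.3 to 0.6 kg) standing on the bench: round body 116 mm across, inner floor 5 mm above the bench, domed shoulder 95 mm high, and on it two straight, parallel, upright open necks, both rims 125 mm above the bench. Origin: centre of the flat underside; z up; x runs from the wide neck to the narrow neck. Any yaw.
- wide_mouth (a point): Centre of the open mouth of the vessel's wide neck, in the plane of its rim: bore 30 mm, outside 36 mm (39 mm over the rim's bead), 24 mm from the vessel's axis. z points up out of the neck. The neck is 37 mm long and opens straight into the vessel.
- narrow_mouth (a point): Centre of the open mouth of the vessel's narrow neck, in the plane of its rim: bore 22 mm, outside 27 mm (30 mm over the bead), 53 mm from the wide neck's centre. z points up out of the neck.
- stopper_centre (a point): The small dark rubber stopper (22 g), standing foot down: round, 50 mm tall, foot 17 mm across, widening to 24 mm at 28 mm up, then a straight head 24 mm across. Point on its axis, 25 mm above the foot; z points to the head. Pressed home in the narrow neck it has entered 19 to 20 mm and this point is 5 to 6 mm above the rim.
- tube_centre (a point): The dip tube: clear glass tube 12 mm across, 165 mm long (26 to 49 g), upright in one of the block's holes, lower end 15 mm above the bench. Bulge 18 mm across, 8 mm high, 95 mm from the lower end; black rubber sleeve 16 mm across on its upper 50 mm (115 to 165 mm). Point on its axis, 82.5 mm from the lower end; z to the sleeved end.
- tube_bulge (a point): Middle of the dip tube's bulge, on the tube's axis, 95 mm from its lower end, 12.5 mm above point tube_centre, 45 mm below the middle of the rubber sleeve. z points to the sleeved end.
- tube_block: Fixed wooden block, 190 mm (its x) by 60 mm, 60 mm high, with a row of three holes 60 mm apart along x, 15 mm wide and 45 mm deep. The dip tube and a plain glass rod stand in two of them. Origin: centre of its underside.
- plain_rod: Not used: plain glass rod 10 mm across, 175 mm long, no bulge and no sleeve, standing in another hole of the block. Origin: centre of its lower end.
- big_stopper: Not used: larger dark rubber stopper, 50 mm tall, foot 28 mm and head 35 mm across, standing near the small one. Origin: centre of its foot.
- paddle: Not used: graphite paddle lying on the bench, blade 90 x 60 x 8 mm to its +x, dark wooden handle to -x, 235 mm long in all. Origin: on the bench under its middle.
- small_vase: Not used: small blown glass vase, 56 mm across, 75 mm tall. Origin: centre of its underside.

How it is judged:
By the outcome, as a careful person would: the job done as asked, in the order asked, and still so for the second after the job is handed in, while the arm keeps its last pose, push and grip.
It also fails if it takes over 72 s, if anything falls off the work surface, if the arm or the gripper's body presses on something with over 40 N, if the wrist force passes 120 N, or if a joint passes its speed limit or range.

### The arm

A 6-joint arm with a two-finger parallel gripper is mounted at the origin on the work surface. World frame = base frame: x ahead of the robot, y to its left, z up, the work surface at z = 0. Lengths are in mm, angles in rad, forces in N, time in s.
With the tool pointing down it reaches from about 350 to 850 mm from the base axis. Payload 8.1 kg.
Tool frame: the origin (TCP) lies midway between the tips of the shut fingers; the grasp point (between the pads) lies 19 mm behind it; z points along the fingers, y is the line along which they close (so a half turn about z gives the same grasp; the last joint's range is limited). The gripper opens to 85 mm and grips with 20 to 120 N. Pads are 22 mm wide; open, the fingers measure 114 mm over their backs; the gripper's body (76 mm by 85 mm) begins 54 mm behind the grasp point. The pads swing forward as they close: fully open they stand 13 mm farther back than shut.
Start: joints at [1.209, 0.13, 1.488, -0, 1.523, -0.085], TCP at [163.945, 577.172, 231.292] pointing down, gripper open.
Joint ranges: [-2.96, 2.96], [-0.89, 2.26], [0.02, 2.5], [-1.34, 4.48], [0, 2.73], [-2.66, 2.66]. Speed limits (rad/s): [2.39, 2.39, 2.79, 3.14, 3.14, 3.14].

### API

Orientations are given as [roll, pitch, yaw] about the fixed x, y, z axes, in that order (R = Rz(yaw) Ry(pitch) Rx(roll)).
In Python, from cell import ctrl gives the robot as it stands. The module is installed in compiled form; this text tells all that it offers.
- The arm moves only by the tool servo_tool, never from a script. Its argument "rows" is a list that holds one entry, the list of rows, each a list of 5 numbers: the shift along the tool's x, y, z in m, then the turn about the tool's z in degrees, then the opening, from 0 (shut) to 1 (fully open). A call has 1 to 5 rows; each row shifts and turns the commanded pose from where the row before left it, along the tool's axes as they then stand; what a row does not reach is not made up. A row lasts 1/8 s, in which the tool goes at most 62.5 mm and 10.7 degrees, less where a joint would pass 70% of its speed; a pose out of reach is approached as far as the arm can. A call with a gripper value outside its range is refused whole. The fingers move at their own pace and stop on an object; "force" is the grip in N (left out, the last holds). Time passes only in rows, so rows that do not move let the fingers close. It gives the time, the measured TCP pose, the force, the opening and the grip force at its end, in the units of the state.
- ctrl.observe(): the state, without advancing time (a new reading comes with each control period).
- ctrl.grab_frame(name): name is "scene" or "side" or "wrist"; returns the picture (384x512x3 uint8, red, green, blue); there is no depth.
- ctrl.camera_info(name): a dict with "camera_matrix" (3x3 intrinsics, pixels), "rvec" (rotation vector, rad) and "tvec" (3), from world to camera coordinates, as OpenCV has them. Camera axes: x right, y down, z forward; pixel columns grow to the right and rows downward; lengths in mm; the calibration is good to about 2 mm. A picture is of the moment at which its call begins: read the wrist's pose just before it. camera_info takes no time and is no camera call; for the wrist camera it gives the pose at the moment of the call.
- ctrl.hand_in(): hands the job in; it is judged then, once.
The state is a dict: "clock": time; "q": joint angles; "qvel": joint speeds; "joint_torque": joint torques, N m; "tool_pos": TCP position; "eef_rot": TCP orientation; "contact_force": force on the tool from outside, world axes, zero at the start; "wrist_torque": the same for the moment, N m; "opening": opening from 0.0 (shut) to 1.0 (fully open); "grasp_force": force on a finger pad.
Only numpy, scipy, OpenCV 4.12 (cv2) and the standard library are available. Lean on these libraries where they do the work, as an engineer would, in place of code of your own. Each camera call takes 0.05 s, during which the arm holds its last target. There are 200 camera calls.

## Working session

There is one attempt and no reset: what is moved stays moved. The work goes in short steps, Python scripts to look and compute and a tool call to move; the robot and the scene stay as the last step left them, time stands still between calls to the robot, and variables do not carry over. Pictures are saved under pics/ and viewed, at most 10 in all, crops included, and the job is handed in when it is done.

Besides the shell and the picture viewer there is one more tool, called after "Emit:" as a command line: name --argument value ..., lists and objects as JSON in quotes. servo_tool: Moves the arm, as the interface text tells. Its arguments: {"type":"object","properties":{"rows":{"type":"array"},"force":{"type":"number"}},"required":["rows"]}

```bash
mkdir -p pics; cat > h.py <<'E'
import numpy as np, cv2
from cell import ctrl
def cam(n):
    c=ctrl.camera_info(n); K=np.array(c["camera_matrix"],float); R=cv2.Rodrigues(np.array(c["rvec"],float))[0]; t=np.array(c["tvec"],float).ravel()
    return K,R,t
def ray(n,u,v,C=None):
    K,R,t=C or cam(n); d=R.T@np.linalg.inv(K)@np.array([u,v,1.]); return -R.T@t,d/np.linalg.norm(d)
def onz(n,u,v,z,C=None):
    o,d=ray(n,u,v,C); return o+d*(z-o[2])/d[2]
def proj(n,P,C=None):
    K,R,t=C or cam(n); p=K@(R@np.array(P,float)+t); return p[:2]/p[2]
def tri(rs):
    A=sum(np.eye(3)-np.outer(d,d) for o,d in rs); b=sum((np.eye(3)-np.outer(d,d))@o for o,d in rs); return np.linalg.solve(A,b)
def grab(n,f=None):
    im=np.ascontiguousarray(ctrl.grab_frame(n)[:,:,::-1])
    if f: cv2.imwrite(f,im)
    return im
E
python3 - <<'E'
from h import *
a=grab("scene","pics/s0.png");b=grab("side","pics/d0.png");w=grab("wrist","pics/w0.png")
for n in("scene","side","wrist"):
    K,R,t=cam(n);print(n,K[0,0],(-R.T@t).round(),R[2].round(2))
print(ctrl.observe())
cv2.imwrite("pics/a0.png",cv2.resize(a,(800,600)));cv2.imwrite("pics/b0.png",cv2.resize(b,(800,600)))
E
```

```text
scene 477.34377960845643 [1231. -471.  691.] [-0.65  0.48 -0.59]
side 468.4083072773159 [321. 610. 833.] [ 0.26 -0.62 -0.74]
wrist 267.9109715548701 [100. 595. 373.] [ 0.25 -0.07 -0.97]
{'clock': 0.15, 'q': array([ 1.20862135e+00,  1.31015486e-01,  1.48904004e+00,  1.24162051e-05,
        1.52296264e+00, -8.54126794e-02]), 'qvel': array([ 0.00116462, -0.00431415, -0.00478009, -0.0002526 ,  0.00054621,
        0.00047277]), 'joint_torque': array([ 8.07322922e-04, -5.70064080e+01, -5.01158416e+01, -2.56413250e-04,
        9.45655920e-03,  4.50519826e-05]), 'tool_pos': array([163.77964569, 576.78340965, 230.46279083]), 'eef_rot': array([-3.14017339e+00, -1.33965065e-04,  2.86482966e+00]), 'contact_force': array([-0.10021249, -0.1092822 ,  0.12186315]), 'wrist_torque': array([-0.06711218,  0.02595867, -0.07948729]), 'grasp_force': 0.0, 'opening': 1.0021256006347976}
```

View pics/a0.png

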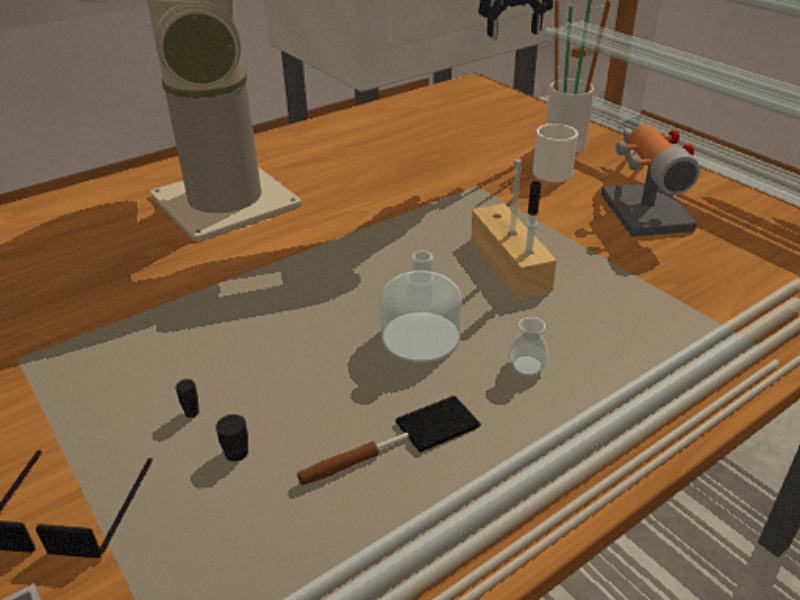

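View pics/b0.png

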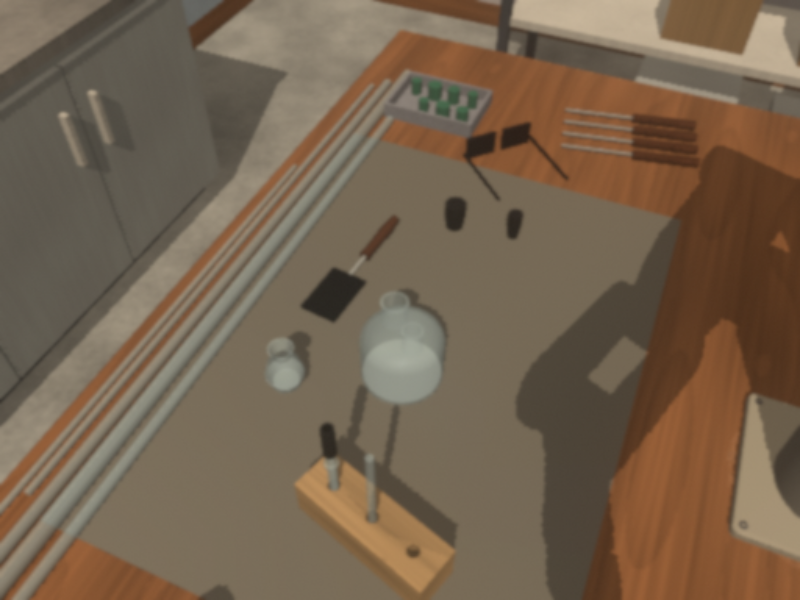

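Scene (800x600 scaling): small stopper at (187,398), vessel at (421,315), dip tube sleeve at (534,198), block to the right. Side: stopper (514,224), vessel (402,355), sleeve (328,440). Next are stopper/sleeve masks and a zoom on the necks.

```bash
python3 - <<'E'
from h import *
a=cv2.imread("pics/s0.png");b=cv2.imread("pics/d0.png")
def blob(im,x,y,w,h,th=45):
    m=(im.max(2)<th).astype(np.uint8); m2=np.zeros_like(m); m2[y:y+h,x:x+w]=m[y:y+h,x:x+w]
    n,l,s,c=cv2.connectedComponentsWithStats(m2); i=1+np.argmax(s[1:,4]); p=np.argwhere(l==i)[:,::-1]
    print(s[i],c[i],cv2.minAreaRect(p.astype(np.float32)));return c[i]
k=1/1.5625
for nm,ra,rb in(("stop",(170,370,40,55),(500,200,30,45)),("big",(210,405,45,65),(438,190,35,45)),("sleeve",(522,175,25,42),(316,418,26,48))):
    ca=blob(a,*[int(v*k) for v in ra]);cb=blob(b,*[int(v*k) for v in rb])
    R=[ray("scene",*ca),ray("side",*cb)];P=tri(R);print(nm,P.round(1),[np.linalg.norm(np.cross(P-o,d)).round(1) for o,d in R])
A=cv2.resize(a[155:235,235:305],(400,457)[::1],interpolation=3);B=cv2.resize(b[180:260,222:292],(400,457),interpolation=3)
cv2.imwrite("pics/v.png",np.hstack([A,B]))
E
```

```text
[113 243  14  24 237] [120.02109705 254.46413502] ((120.20588684082031, 254.82354736328125), (23.525955200195312, 11.641709327697754), 75.96376037597656)
[327 143   3   5   8] [327.875 145.5  ] ((327.5384521484375, 145.30770874023438), (4.437601566314697, 1.6641007661819458), 56.30992889404297)
stop [ 500.  -283.3   23.3] [np.float64(2.2), np.float64(2.2)]
[139 266  20  29 436] [148.86926606 279.7912844 ] ((148.3248748779297, 280.0481872558594), (28.498821258544922, 18.167997360229492), 85.91438293457031)
[287 136   9   9  24] [291.         140.33333333] ((291.39654541015625, 140.2586212158203), (5.777483940124512, 9.191452026367188), 66.80140686035156)
big [ 594.5 -266.7   20.2] [np.float64(1.9), np.float64(1.9)]
[338 116   8  22 124] [341.4516129  126.10483871] ((341.61767578125, 126.47058868408203), (6.212416648864746, 21.244932174682617), 4.39870548248291)
[207 273   4   3  11] [208.63636364 274.09090909] ((208.5, 274.0), (2.0, 3.0), 90.0)
sleeve [557.1 255.6 162.4] [np.float64(1.1), np.float64(1.1)]
```

View pics/v.png

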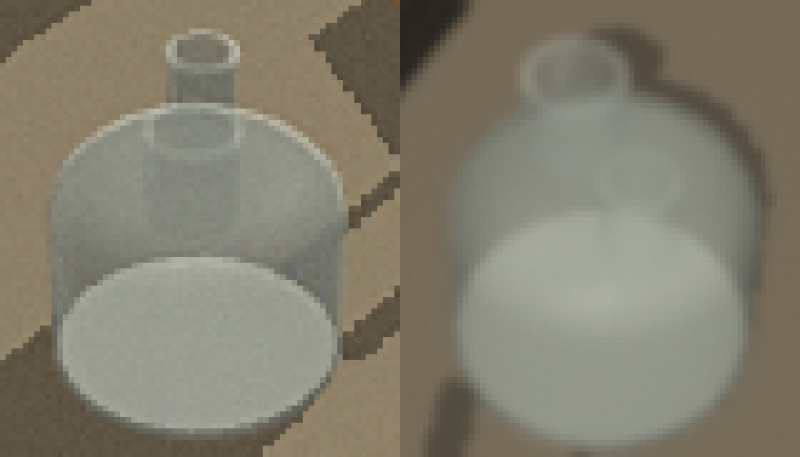

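The crop shows, in the scene view, the narrow rim at (202,50) and wide rim at (195,132); in the side view, the wide rim at (576,75) and narrow rim at (641,180).

```bash
python3 - <<'E'
from h import *
s=400/70
f=lambda n,x,y:( (235,155) if n=="scene" else (222,180) )+np.array([(x if n=="scene" else x-400)/s,y/s])-0.4
W=[("scene",195,132),("side",576,75)];N=[("scene",202,50),("side",641,180)]
Ps=[]
for L in(W,N):
    pts=[onz(n,*f(n,x,y),125) for n,x,y in L];print([p.round(1) for p in pts]);print(tri([ray(n,*f(n,x,y)) for n,x,y in L]).round(1));Ps.append(np.mean(pts,0))
d=Ps[1]-Ps[0];print(d,np.linalg.norm(d),np.degrees(np.arctan2(d[1],d[0])))
b=cv2.imread("pics/d0.png");
for nm,x,y,w,h in(("stop",318,128,22,30),("sleeve",200,266,20,36)):
    m=(b[y:y+h,x:x+w].max(2)<75).astype(np.uint8);n,l,st,c=cv2.connectedComponentsWithStats(m);i=1+np.argmax(st[1:,4]);print(nm,st[i],c[i]+[x,y])
    ca=(120.2,254.7) if nm=="stop" else (341.5,126.3)
    print(tri([ray("scene",*ca),ray("side",*(c[i]+[x,y]))]).round(1), onz("scene",*ca,26 if nm=="stop" else 155).round(1),onz("side",*(c[i]+[x,y]),26 if nm=="stop" else 155).round(1))
o=ctrl.observe();R=cv2.Rodrigues(np.zeros(3))[0]
K,Rc,t=cam("wrist");from scipy.spatial.transform import Rotation as Q
Rt=Q.from_euler("xyz",o["eef_rot"]).as_matrix();print("tool axes\n",Rt.round(3),"cam in tool",(Rt.T@(-Rc.T@t-o["tool_pos"])).round(1),(Rt.T@Rc[2]).round(2))
E
```

```text
[array([579.7,  28.9, 125. ]), array([576.1,  28.7, 125. ])]
[577.3  29.1 124.1]
[array([537.5,  64.5, 125. ]), array([536.2,  64.1, 125. ])]
[536.6  64.5 124.8]
[-41.03613511  35.51337024   0.        ] 54.26936383299734 139.1265297213637
stop [  7   6   9  19 138] [328.65942029 142.57971014]
[ 502.  -286.    27.9] [ 501.2 -285.    26. ] [ 502.  -289.2   26. ]
sleeve [  5   5  12  22 188] [210.10106383 281.89361702]
[549.9 264.3 155.9] [549.4 265.8 155. ] [549.8 263.4 155. ]
tool axes
 [[-0.962  0.273 -0.001]
 [ 0.273  0.962 -0.001]
 [ 0.    -0.001 -1.   ]] cam in tool [  66.2   -0.5 -142.4] [-0.26  0.    0.97]
```

Emit:
servo_tool --rows '[[[0,0,0,8.35,0.6],[0,0,0,8.35,0.6],[0,0,0,8.3,0.6],[-0.059,-0.0115,0,0,0.6],[-0.059,-0.0115,0,0,0.6]]]'

```text
clock: 0.78
tool_pos: [238.4, 481.5, 230.6]
eef_rot: [-3.141, 0.0, 2.43]
contact_force: [1.4, 0.4, -0.4]
opening: 0.602
grasp_force: 0.0
```

Emit:
servo_tool --rows '[[[-0.059,-0.0115,0,0,0.6],[-0.059,-0.0115,0,0,0.6],[-0.059,-0.0115,0,0,0.6],[-0.059,-0.0115,0,0,0.6],[-0.059,-0.0115,0,0,0.6]]]'

```text
clock: 1.4
tool_pos: [424.4, 244.4, 231.3]
eef_rot: [3.141, 0.0, 2.429]
contact_force: [1.1, 0.5, 0.3]
opening: 0.602
grasp_force: 0.0
```

Emit:
servo_tool --rows '[[[-0.059,-0.0115,0,0,0.6],[-0.059,-0.0115,0,0,0.6],[-0.041,-0.047,0,0,0.6],[-0.041,-0.047,0,0,0.6],[-0.041,-0.047,0,0,0.6]]]'

```text
clock: 2.02
tool_pos: [498.2, -37.5, 231.0]
eef_rot: [-3.142, -0.0, 2.429]
contact_force: [1.4, -0.2, -0.1]
opening: 0.598
grasp_force: 0.0
```

Emit:
servo_tool --rows '[[[-0.041,-0.047,0.02,0,0.6],[-0.041,-0.047,0.02,0,0.6],[-0.041,-0.047,0.03,0,0.6],[-0.041,-0.047,0.03,0,0.6],[0,0,0,0,0.6]]]'

```text
clock: 2.65
tool_pos: [496.9, -269.8, 135.2]
eef_rot: [-3.14, -0.005, 2.424]
contact_force: [0.3, 0.1, -0.5]
opening: 0.602
grasp_force: 0.0
```

```bash
cat >> h.py <<'E'
from scipy.spatial.transform import Rotation as Q
def dtool(target):
    o=ctrl.observe();Rt=Q.from_euler("xyz",o["eef_rot"]).as_matrix()
    return (Rt.T@(np.array(target)-o["tool_pos"])).round(1)
def st():
    o=ctrl.observe();print(round(o["clock"],2),"pos",o["tool_pos"].round(1),"rpy",np.degrees(o["eef_rot"]).round(2),"F",o["contact_force"].round(1),"open",round(o["opening"],3),"grip",round(o["grasp_force"],1))
E
python3 - <<'E'
from h import *
st();C=cam("wrist");w=grab("wrist","pics/w1.png")
m=(w.max(2)<45).astype(np.uint8);n,l,s,c=cv2.connectedComponentsWithStats(m)
for i in range(1,n):
    if s[i,4]>60:print(s[i],c[i].round(1))
print("pred head",proj("wrist",(502,-287,50),C),"foot",proj("wrist",(502,-287,0),C))
E
```

```text
2.65 pos [ 496.9 -269.8  135.2] rpy [-179.91   -0.31  138.88] F [ 0.3  0.1 -0.5] open 0.602 grip 0.0
[239 196  22  32 502] [249.8 211.6]
[502 199  10  24 134] [508.1 208.8]
[    0   231   512   153 39358] [260.4 332.7]
pred head [247.93445681 217.65164839] foot [249.66987659 202.21139296]
```

View pics/w1.png

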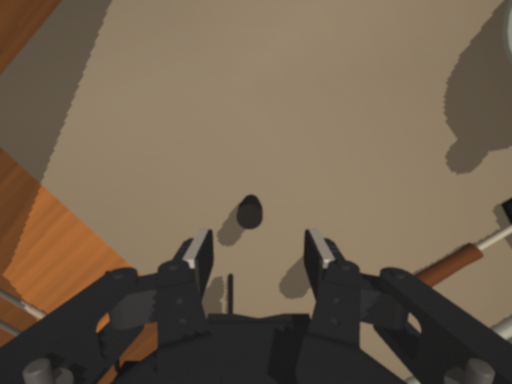

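Wrist image: stopper head is centred near (250,216), left of and ahead of the fingers, matching the estimate.

```bash
python3 - <<'E'
from h import *
P=onz("wrist",250,216.5,50);print(P,onz("wrist",250,202,0));print(dtool([P[0],P[1],23]));st()
E
```

```text
[ 504.06633712 -283.70087376   50.        ] [ 503.74496737 -285.34318596    0.        ]
[-15.2  -7.7 113.8]
2.7 pos [ 498.  -268.2  136.9] rpy [-179.98   -0.22  138.95] F [-0.2  0.5  0.6] open 0.599 grip 0.0
```

Emit:
servo_tool --rows '[[[-0.0155,-0.008,0.02,0,0.6],[0,0,0.03,0,0.6],[0,0,0.03,0,0.6],[0,0,0.02,0,0.6],[0,0,0.014,0,0.6]]]'

```text
clock: 3.32
tool_pos: [506.4, -282.7, 24.6]
eef_rot: [3.141, 0.0, 2.43]
contact_force: [1.1, 0.7, 0.1]
opening: 0.6
grasp_force: 0.0
```

Emit:
servo_tool --rows '[[[0,0,0,0,0.6],[0,0,0,0,0.15],[0,0,0,0,0.15],[0,0,0,0,0.15],[0,0,0,0,0.15]]]' --force 45

```text
clock: 3.95
tool_pos: [507.0, -284.1, 26.2]
eef_rot: [3.141, 0.002, 2.428]
contact_force: [-0.3, 0.2, 6.2]
opening: 0.267
grasp_force: 44.2
```

```bash
python3 - <<'E'
from h import *
st();grab("wrist","pics/w2.png");print(dtool([537,64.5,230]))
E
```

```text
3.95 pos [ 507.  -284.1   26.2] rpy [1.7998e+02 1.3000e-01 1.3913e+02] F [-0.3  0.2  6.2] open 0.267 grip 44.2
[ 205.   283.3 -204.1]
```

View pics/w2.png

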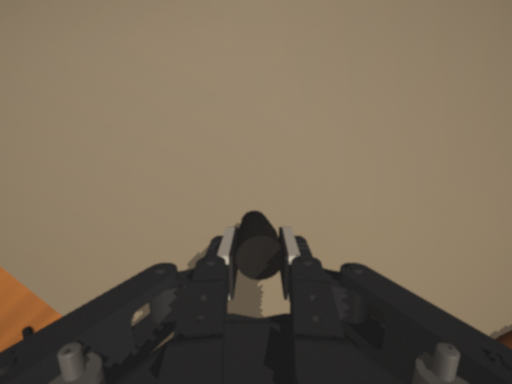

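Emit:
servo_tool --rows '[[[0,0,-0.05,0,0.15],[0,0,-0.05,0,0.15],[0.034,0.0472,-0.022,0,0.15],[0.0342,0.0472,-0.022,0,0.15],[0.0342,0.0472,-0.02,0,0.15]]]'

```text
clock: 4.62
tool_pos: [521.1, -107.9, 189.9]
eef_rot: [3.141, 0.0, 2.428]
contact_force: [-0.2, 0.6, -0.1]
opening: 0.265
grasp_force: 44.1
```

Emit:
servo_tool --rows '[[[0.0342,0.0472,0,0,0.15],[0.0342,0.0472,0,0,0.15],[0.0342,0.0472,0,0,0.15],[0,0,0,0,0.15],[0,0,0,0,0.15]]]'

```text
clock: 5.25
tool_pos: [536.1, 64.7, 188.7]
eef_rot: [-3.141, -0.0, 2.43]
contact_force: [-0.1, -0.4, 0.3]
opening: 0.269
grasp_force: 44.1
```

```bash
python3 - <<'E'
from h import *
st();C=cam("wrist");w=grab("wrist","pics/w3.png");a=grab("scene","pics/s3.png");b=grab("side","pics/d3.png")
p=ctrl.observe()["tool_pos"]
c=[]
for n,im in(("scene",a),("side",b),("wrist",w)):
    u=proj(n,(537,64.5,140),C if n=="wrist" else None);print(n,u)
    x,y=int(u[0])-32,int(u[1])-36
    x=max(x,0);y=max(y,0);print(x,y);c.append(cv2.resize(im[y:y+75,x:x+66],(264,300),interpolation=3) if n!="wrist" else cv2.resize(im[y-20:y+130,x-33:x+99],(264,300),interpolation=3))
cv2.imwrite("pics/m3.png",np.hstack(c))
E
```

```text
5.25 pos [536.1  64.7 188.7] rpy [-179.96   -0.    139.2 ] F [-0.1 -0.4  0.3] open 0.269 grip 44.1
scene [269.83293461 157.42591865]
237 121
side [263.45854599 206.18358235]
231 170
wrist [259.23296726 215.52018657]
227 179
```

View pics/m3.png

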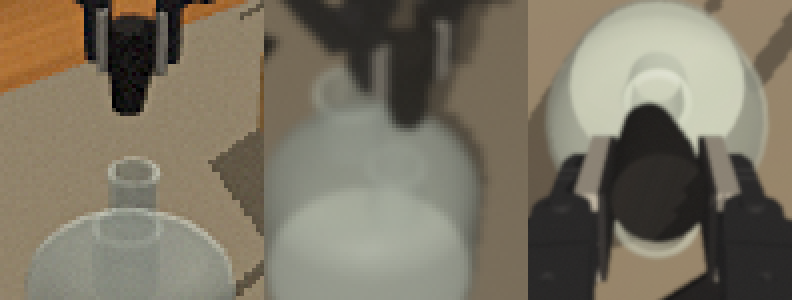

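The montage shows the stopper held upright over the narrow neck: in the scene tile the foot is at (130,107) over rim (134,171); in the side tile the foot is at about (141,116) and the rim at (131,164). Next I compare the foot with the rim.

```bash
python3 - <<'E'
from h import *
F=162.5
for n,f,x0,y0,th,fb,rim in(("scene","pics/s3.png",237,121,60,(237+108/4,237+155/4,121+90/4,121+122/4),(237+134/4-.4,121+171.5/4-.4)),("side","pics/d3.png",231,170,80,(231+108/4,231+175/4,170+95/4,170+140/4),(231+131/4-.4,170+164/4-.4))):
    im=cv2.imread(f);a,b,c,d=map(int,fb);g=im[c:d,a:b].max(2)
    m=g<th
    for r in range(m.shape[0]):
        q=np.where(m[r])[0]
        if len(q):print(n,r+c,q.min()+a,q.max()+a,end="; ")
    print();print("rim",rim,onz(n,*rim,125).round(1),"predicted foot centre px if TCP axis",proj(n,(536.1,64.7,F)))
C=cam("wrist");print(proj("wrist",(536.1,64.7,F),C),proj("wrist",(536.1,64.7,F+50),C))
E
```

```text
scene 143 265 273; scene 144 265 272; scene 145 265 272; scene 146 265 272; scene 147 265 272; scene 148 266 271; scene 149 267 270; 
rim (270.1, 163.475) [538.1  64.5 125. ] predicted foot centre px if TCP axis [269.68335678 148.29340921]
side 193 262 273; side 194 262 273; side 195 262 273; side 196 262 273; side 197 262 273; side 198 263 271; side 199 263 270; side 200 264 269; side 201 265 268; 
rim (263.35, 210.6) [537.5  63.2 125. ] predicted foot centre px if TCP axis [264.057446   198.75514195]
[259.91014793 224.04853817] [260.61662184 260.8686249 ]
```

```bash
python3 - <<'E'
from h import *
F=162.5
for v in(147.2,147.8):print("scene foot",onz("scene",268.5,v,F).round(1))
for u in(266.6,267.4):print("side foot",onz("side",u,198.3,F).round(1))
print("tri",tri([ray("scene",268.5,147.3),ray("side",266.9,198.3)]).round(1))
w=cv2.imread("pics/w3.png");C=cam("wrist")
# head top: darker-brown disc; foot
g=w.max(2)
for v in range(205,275,6):
    print(v,[int(x) for x in g[v,225:300:3]])
print("head",onz("wrist",260,257,F+50,C).round(1))
E
```

```text
scene foot [531.   65.4 162.5]
scene foot [532.9  63.9 162.5]
side foot [532.1  61.7 162.5]
side foot [530.7  61.1 162.5]
tri [531.8  63.5 163.8]
205 [205, 205, 205, 205, 205, 200, 213, 196, 199, 207, 208, 208, 209, 209, 197, 183, 217, 208, 208, 208, 208, 208, 208, 207, 206]
211 [203, 204, 204, 204, 204, 202, 211, 180, 138, 81, 72, 112, 174, 186, 179, 176, 215, 211, 208, 208, 208, 209, 208, 207, 207]
217 [203, 202, 203, 203, 203, 202, 96, 32, 31, 34, 36, 34, 34, 52, 167, 202, 214, 208, 208, 208, 208, 209, 208, 208, 203]
223 [201, 201, 201, 203, 203, 154, 31, 33, 32, 34, 34, 35, 35, 35, 35, 140, 207, 208, 208, 209, 209, 208, 208, 201, 157]
229 [154, 140, 140, 108, 48, 32, 31, 33, 34, 35, 35, 34, 35, 36, 36, 35, 56, 195, 102, 91, 140, 140, 146, 156, 155]
235 [140, 140, 137, 54, 32, 29, 32, 33, 35, 36, 37, 39, 39, 38, 37, 36, 35, 66, 81, 46, 134, 140, 139, 131, 122]
241 [139, 140, 115, 38, 29, 31, 36, 46, 49, 46, 46, 46, 46, 47, 46, 45, 43, 40, 32, 35, 99, 139, 140, 134, 49]
247 [139, 138, 61, 35, 30, 44, 49, 48, 47, 47, 45, 46, 47, 46, 45, 46, 44, 43, 34, 32, 51, 137, 139, 139, 114]
253 [139, 121, 39, 34, 44, 47, 49, 48, 46, 47, 46, 47, 45, 45, 46, 44, 35, 33, 33, 32, 38, 105, 140, 139, 138]
259 [160, 161, 56, 35, 47, 48, 48, 47, 46, 47, 47, 45, 45, 45, 45, 43, 34, 32, 34, 31, 51, 105, 124, 48, 42]
265 [52, 67, 55, 34, 46, 48, 47, 46, 46, 46, 47, 45, 44, 45, 40, 31, 33, 34, 32, 28, 40, 46, 44, 41, 41]
271 [41, 46, 56, 34, 110, 104, 47, 46, 45, 46, 44, 44, 45, 38, 33, 34, 33, 48, 112, 28, 42, 37, 36, 43, 42]
head [534.3  65.8 212.5]
```

Emit:
servo_tool --rows '[[[-0.001,0.003,0.01,0,0.15],[0,0,0.012,0,0.15],[0,0,0.006,0,0.15],[0,0,0,0,0.15],[0,0,0,0,0.15]]]'

```text
clock: 6.02
tool_pos: [539.2, 66.5, 161.2]
eef_rot: [3.141, 0.0, 2.429]
contact_force: [0.7, 0.9, 0.2]
opening: 0.265
grasp_force: 44.1
```

```bash
python3 - <<'E'
from h import *
st();C=cam("wrist");w=grab("wrist","pics/w4.png");a=grab("scene","pics/s4.png");b=grab("side","pics/d4.png")
A=cv2.resize(a[140:180,250:290],(260,260),interpolation=3);B=cv2.resize(b[190:230,245:285],(260,260),interpolation=3);W=cv2.resize(w[180:280,208:308],(260,260),interpolation=3)
cv2.imwrite("pics/m4.png",np.hstack([A,B,W]))
p=ctrl.observe()["tool_pos"]
for n in("scene","side","wrist"):print(n,proj(n,(p[0],p[1],p[2]-26),C if n=="wrist" else None),proj(n,(537,64.5,125),C if n=="wrist" else None))
E
```

```text
6.03 pos [539.2  66.5 161.2] rpy [1.7999e+02 1.0000e-02 1.3914e+02] F [0.7 0.9 0.2] open 0.265 grip 44.1
scene [271.21434343 159.36067892] [269.81165946 163.25355468]
side [261.90745409 208.03863841] [263.32727565 211.12503429]
wrist [258.91130213 225.88571768] [254.55011277 219.80958244]
```

View pics/m4.png

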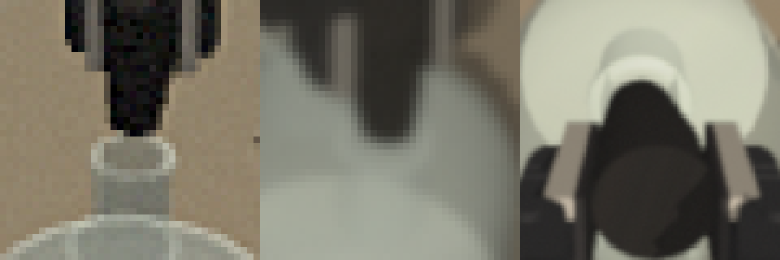

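Foot sits about 3.5 mm too far towards tool +x from the rim centre, consistent across all three tiles, and centred in y. I correct that and enter gently.

Emit:
servo_tool --rows '[[[-0.0035,0,0,0,0.15],[0,0,0.004,0,0.15],[0,0,0.004,0,0.15],[0,0,0.004,0,0.15],[0,0,0,0,0.15]]]'

```text
clock: 6.8
tool_pos: [541.2, 64.2, 148.2]
eef_rot: [-3.141, -0.001, 2.429]
contact_force: [-0.4, -1.1, 0.0]
opening: 0.269
grasp_force: 44.1
```

```bash
python3 - <<'E'
from h import *
st();C=cam("wrist");w=grab("wrist","pics/w5.png");a=grab("scene","pics/s5.png");b=grab("side","pics/d5.png")
A=cv2.resize(a[140:180,250:290],(260,260),interpolation=3);B=cv2.resize(b[190:230,245:285],(260,260),interpolation=3);W=cv2.resize(w[180:280,208:308],(260,260),interpolation=3)
cv2.imwrite("pics/m5.png",np.hstack([A,B,W]));st()
E
```

```text
6.8 pos [541.2  64.2 148.2] rpy [-1.7995e+02 -5.0000e-02  1.3914e+02] F [-0.4 -1.1  0. ] open 0.269 grip 44.1
6.95 pos [541.7  64.2 149.1] rpy [1.7999e+02 1.0000e-02 1.3914e+02] F [ 0.2 -0.6  0. ] open 0.274 grip 44.1
```

View pics/m5.png

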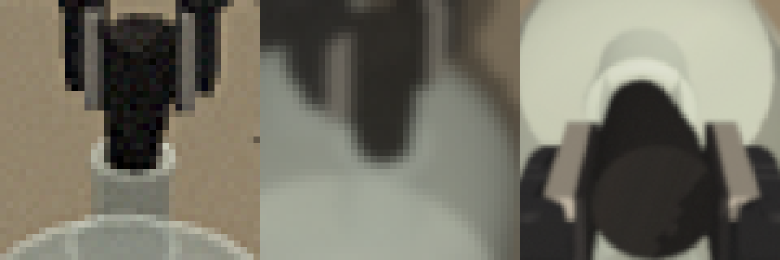

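Scene tile: foot (133,152) against rim (134,158). Wrist tile: foot nearly centred in the rim. I nudge x by −1.3 mm and enter while watching the force.

Emit:
servo_tool --rows '[[[-0.0013,0,0.002,0,0.15],[0,0,0.003,0,0.15],[0,0,0.003,0,0.15],[0,0,0,0,0.15]]]'

```text
clock: 7.45
tool_pos: [542.3, 63.3, 140.4]
eef_rot: [-3.141, -0.001, 2.428]
contact_force: [-0.9, 0.7, -0.7]
opening: 0.27
grasp_force: 44.1
```

Emit:
servo_tool --rows '[[[0,0,0.002,0,0.15],[0,0,0.002,0,0.15],[0,0,0,0,0.15]]]'

```text
clock: 7.82
tool_pos: [542.3, 63.3, 136.7]
eef_rot: [-3.141, -0.001, 2.428]
contact_force: [-2.3, 0.6, 0.6]
opening: 0.269
grasp_force: 44.4
```

Emit:
servo_tool --rows '[[[0.0008,-0.0003,0,0,0.15],[0,0,0.002,0,0.15],[0,0,0.001,0,0.15],[0,0,0,0,0.15]]]'

```text
clock: 8.32
tool_pos: [541.8, 63.6, 133.9]
eef_rot: [-3.141, -0.0, 2.428]
contact_force: [-2.0, -0.8, 2.1]
opening: 0.272
grasp_force: 44.6
```

Emit:
servo_tool --rows '[[[0,0,0.001,0,0.15],[0,0,0.001,0,0.15],[0,0,0,0,0.15]]]'

```text
clock: 8.7
tool_pos: [541.8, 63.7, 131.9]
eef_rot: [-3.141, -0.0, 2.428]
contact_force: [-4.4, -0.4, 3.5]
opening: 0.266
grasp_force: 44.6
```

Emit:
servo_tool --rows '[[[0.0008,-0.0008,0,0,0.15],[0,0,0.001,0,0.15],[0,0,0.001,0,0.15],[0,0,0,0,0.15]]]' --force 60

```text
clock: 9.2
tool_pos: [541.1, 63.7, 130.1]
eef_rot: [3.141, 0.0, 2.429]
contact_force: [0.8, 1.3, 0.4]
opening: 0.267
grasp_force: 59.8
```

Emit:
servo_tool --rows '[[[0,0,0.001,0,0.15],[0,0,0.001,0,0.15],[0,0,0,0,0.15]]]'

```text
clock: 9.57
tool_pos: [541.2, 63.7, 128.9]
eef_rot: [3.141, 0.001, 2.429]
contact_force: [-2.5, 2.3, 7.0]
opening: 0.265
grasp_force: 60.4
```

Emit:
servo_tool --rows '[[[0,0,0.001,0,0.15],[0,0,0.0005,0,0.15],[0,0,0,0,0.15]]]'

```text
clock: 9.95
tool_pos: [541.2, 63.7, 128.3]
eef_rot: [3.141, 0.001, 2.429]
contact_force: [-4.7, 1.5, 14.7]
opening: 0.261
grasp_force: 61.2
```

Emit:
servo_tool --rows '[[[0.0004,-0.0002,0.001,0,0.15],[0,0,0.001,0,0.15],[0,0,0,0,0.15]]]' --force 80

```text
clock: 10.32
tool_pos: [541.3, 63.7, 127.7]
eef_rot: [3.14, 0.002, 2.429]
contact_force: [-9.1, 1.0, 22.9]
opening: 0.258
grasp_force: 79.8
```

```bash
python3 - <<'E'
from h import *
st();C=cam("wrist");w=grab("wrist","pics/w6.png");a=grab("scene","pics/s6.png");b=grab("side","pics/d6.png")
# head-top position via brown disc vs black body: save for montage
def im(x,s):return cv2.resize(x,(s,s),interpolation=3)
cv2.imwrite("pics/m6.png",np.hstack([im(a[130:190,240:300],390),im(w[170:290,200:320],390)]))
# vessel shift check: rim (wide) region compare with first frames
p=lambda f,x,y,w,h:cv2.imread(f,0)[y:y+h,x:x+w].astype(np.float32)
for f0,f1,r in(("pics/s0.png","pics/s6.png",(242,185,56,50)),("pics/s3.png","pics/s6.png",(242,185,56,50)),("pics/d3.png","pics/d6.png",(228,225,70,45))):
    print(cv2.phaseCorrelate(p(f0,*r),p(f1,*r),cv2.createHanningWindow(r[2:],cv2.CV_32F)))
E
```

```text
10.32 pos [541.3  63.7 127.7] rpy [1.7991e+02 1.1000e-01 1.3915e+02] F [-9.1  1.  22.9] open 0.258 grip 79.8
((0.17189432766685897, 0.04714179162868959), 0.9989585917790731)
((0.25469237577771153, -0.03377412158270943), 1.007422589302063)
((-0.29093892523800235, 0.8629267091391846), 0.9894673621212995)
```

View pics/m6.png

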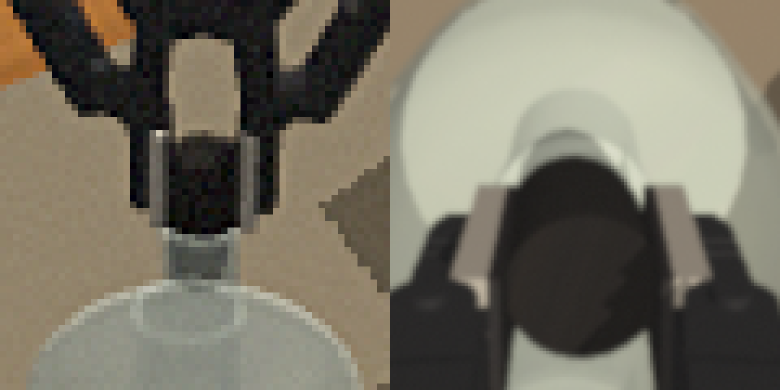

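The stopper head stands about 29–30 mm above the rim (scene tile: head top centre at 153, rim at 223), which is home depth. I relieve the side load, press a last bit, and release.

Emit:
servo_tool --rows '[[[0.0008,-0.0005,0.0005,0,0.15],[0,0,0.0005,0,0.15],[0,0,0,0,0.15]]]'

```text
clock: 10.85
tool_pos: [541.2, 63.7, 127.6]
eef_rot: [3.139, 0.004, 2.429]
contact_force: [-8.5, 0.7, 25.7]
opening: 0.255
grasp_force: 80.2
```

Emit:
servo_tool --rows '[[[0.0005,-0.0003,-0.001,0,0.15],[0,0,0,0,0.5],[0,0,0,0,0.5],[0,0,0,0,0.5],[0,0,-0.01,0,0.5]]]' --force 30

```text
clock: 11.48
tool_pos: [537.7, 63.8, 133.4]
eef_rot: [-3.14, -0.002, 2.428]
contact_force: [-0.3, 0.4, -0.4]
opening: 0.499
grasp_force: 0.0
```

Emit:
servo_tool --rows '[[[0,0,-0.03,0,0.5],[0,0,-0.05,0,0.5],[0,0,-0.05,0,0.5],[0,0,0,0,0.5]]]'

```text
clock: 11.98
tool_pos: [541.5, 63.9, 270.9]
eef_rot: [3.135, 0.007, 2.429]
contact_force: [0.4, -0.0, -1.0]
opening: 0.501
grasp_force: 0.0
```

```bash
python3 - <<'E'
from h import *
st();w=grab("wrist","pics/w7.png");a=grab("scene","pics/s7.png");b=grab("side","pics/d7.png")
def im(x,s):return cv2.resize(x,(s,s),interpolation=3)
for f,x,y,ww,h,th in((a,255,140,32,40,60),(b,250,180,32,45,70)):
    m=(f[y:y+h,x:x+ww].max(2)<th)
    print([(r+y,int(np.where(q)[0].min()+x),int(np.where(q)[0].max()+x)) for r,q in enumerate(m) if q.any()])
p=lambda f,x,y,w,h:cv2.imread(f,0)[y:y+h,x:x+w].astype(np.float32)
for f0,f1,r in(("pics/s0.png","pics/s7.png",(242,185,56,50)),("pics/d0.png","pics/d7.png",(215,180,75,80))):
    print(cv2.phaseCorrelate(p(f0,*r),p(f1,*r),cv2.createHanningWindow(r[2:],cv2.CV_32F)))
for dz in(28.5,30.5,34):print(dz,proj("scene",(538,64,125+dz)),proj("side",(538,64,125+dz)))
# wrist: stopper & rims by Hough
g=cv2.cvtColor(w,cv2.COLOR_BGR2GRAY);C=cam("wrist")
print("w pred wide",proj("wrist",(577,29,125)),"stopper",proj("wrist",(538,64,155)),w.shape)
E
```

```text
11.97 pos [541.5  63.9 270.9] rpy [179.62   0.43 139.14] F [ 0.4 -0.  -1. ] open 0.501 grip 0.0
[(151, 268, 274), (152, 267, 275), (153, 266, 276), (154, 266, 276), (155, 266, 276), (156, 266, 276), (157, 266, 276), (158, 266, 276), (159, 266, 276), (160, 266, 275), (161, 266, 275), (162, 266, 275), (163, 266, 275), (164, 266, 275), (165, 267, 274), (172, 272, 272)]
[(199, 261, 265), (200, 259, 266), (201, 259, 267), (202, 258, 267), (203, 258, 267), (204, 258, 267), (205, 258, 267), (206, 258, 267), (207, 258, 267), (208, 258, 267), (209, 258, 267), (210, 259, 267), (211, 259, 267), (212, 259, 267), (213, 260, 266), (214, 261, 265)]
((0.2439175530694051, 0.06691285132623648), 1.0297170270284017)
((0.41778869343703207, 0.3939447237705096), 0.4583663009007772)
28.5 [269.95144991 152.36381695] [263.19947284 201.29202905]
30.5 [269.95447441 151.56674614] [263.21697747 200.60882931]
34 [269.959784   150.16746861] [263.24775059 199.40776539]
w pred wide [257.39720432 231.96062201] stopper [258.26709188 193.72940187] (384, 512, 3)
```

```bash
python3 - <<'E'
from h import *
a=cv2.imread("pics/s7.png").max(2);b=cv2.imread("pics/d7.png").max(2)
print([(v,int(a[v,270:273].mean())) for v in range(142,182)])
print([(v,int(b[v,261:265].mean())) for v in range(188,228)])
im=lambda x,s:cv2.resize(x,s,interpolation=3)
w=cv2.imread("pics/w7.png");cv2.imwrite("pics/m7.png",np.hstack([im(cv2.imread("pics/s7.png")[140:190,245:295],(350,350)),im(w[130:290,170:340],(425,350))]))
E
```

```text
[(142, 140), (143, 138), (144, 140), (145, 141), (146, 141), (147, 139), (148, 143), (149, 148), (150, 85), (151, 36), (152, 40), (153, 35), (154, 43), (155, 44), (156, 28), (157, 24), (158, 17), (159, 20), (160, 13), (161, 15), (162, 27), (163, 19), (164, 24), (165, 8), (166, 79), (167, 115), (168, 79), (169, 73), (170, 76), (171, 70), (172, 72), (173, 126), (174, 115), (175, 130), (176, 134), (177, 136), (178, 135), (179, 135), (180, 134), (181, 144)]
[(188, 83), (189, 84), (190, 87), (191, 91), (192, 94), (193, 96), (194, 97), (195, 101), (196, 108), (197, 104), (198, 81), (199, 59), (200, 52), (201, 51), (202, 52), (203, 51), (204, 52), (205, 51), (206, 51), (207, 50), (208, 49), (209, 49), (210, 49), (211, 49), (212, 49), (213, 50), (214, 58), (215, 85), (216, 110), (217, 113), (218, 105), (219, 101), (220, 108), (221, 132), (222, 158), (223, 170), (224, 172), (225, 173), (226, 173), (227, 173)]
```

The profiles are ambiguous on depth, so I'll use the shut fingertips as a probe on the stopper's head. Contact near z 155–156 means home, and it also allows a straight axial press.

Emit:
servo_tool --rows '[[[0.002,0,0.03,0,0.0],[0,0,0.03,0,0.0],[0,0,0.03,0,0.0],[0,0,0.01,0,0.0],[0,0,0,0,0.0]]]'

```text
clock: 12.75
tool_pos: [536.3, 65.1, 163.3]
eef_rot: [-3.14, -0.002, 2.428]
contact_force: [-0.3, 0.3, 0.2]
opening: -0.001
grasp_force: 0.0
```

Emit:
servo_tool --rows '[[[0,0,0.003,0,0.0],[0,0,0.003,0,0.0],[0,0,0.003,0,0.0],[0,0,0,0,0.0]]]'

```text
clock: 13.25
tool_pos: [537.2, 65.2, 155.3]
eef_rot: [-3.141, -0.0, 2.428]
contact_force: [0.4, 0.0, 0.2]
opening: 0.002
grasp_force: 0.0
```

Emit:
servo_tool --rows '[[[0,0,0.001,0,0.0],[0,0,0.001,0,0.0],[0,0,0,0,0.0]]]'

```text
clock: 13.62
tool_pos: [537.2, 65.2, 153.4]
eef_rot: [-3.142, -0.0, 2.428]
contact_force: [0.3, 0.5, -0.4]
opening: -0.006
grasp_force: 0.0
```

Emit:
servo_tool --rows '[[[0,0,0.001,0,0.0],[0,0,0,0,0.0]]]'

```text
clock: 13.88
tool_pos: [537.3, 65.2, 152.4]
eef_rot: [-3.142, -0.0, 2.428]
contact_force: [-1.1, 0.5, -0.4]
opening: 0.0
grasp_force: 0.0
```

Emit:
servo_tool --rows '[[[0,0,0.001,0,0.0],[0,0,0.001,0,0.0],[0,0,0,0,0.0]]]'

```text
clock: 14.25
tool_pos: [537.7, 65.2, 152.1]
eef_rot: [3.141, 0.001, 2.428]
contact_force: [-5.0, -0.8, 11.4]
opening: 0.003
grasp_force: 5.3
```

Emit:
servo_tool --rows '[[[0,0,0.001,0,0.0],[0,0,0,0,0.0]]]'

```text
clock: 14.5
tool_pos: [538.0, 65.2, 152.0]
eef_rot: [3.14, 0.002, 2.429]
contact_force: [-7.0, -0.5, 16.6]
opening: -0.002
grasp_force: 7.9
```

The probe meets a stiff stop at z≈152, so the stopper is firmly seated. Next is the tube.

Emit:
servo_tool --rows '[[[0,0,-0.03,0,0.0],[0,0,-0.05,0,0.5],[0.03,0.04,0,0,0.5],[0.03,0.04,0,0,0.5],[0.03,0.04,0,0,0.5]]]'

```text
clock: 15.12
tool_pos: [547.8, 216.2, 229.7]
eef_rot: [3.141, 0.0, 2.428]
contact_force: [1.3, -1.2, 0.5]
opening: 0.505
grasp_force: 0.0
```

Emit:
servo_tool --rows '[[[0.03,0.04,0,0,0.5],[0,0,0,0,0.5],[0,0,0,0,0.5]]]'

```text
clock: 15.5
tool_pos: [551.0, 264.6, 229.1]
eef_rot: [-3.141, 0.0, 2.429]
contact_force: [-0.8, -0.5, 0.5]
opening: 0.499
grasp_force: 0.0
```

```bash
python3 - <<'E'
from h import *
st();C=cam("wrist");w=grab("wrist","pics/w8.png");a=grab("scene","pics/s8.png");b=grab("side","pics/d8.png")
m=(w.max(2)<50).astype(np.uint8);m[225:]=0;n,l,s,c=cv2.connectedComponentsWithStats(m)
for i in range(1,n):
    if s[i,4]>40:
        print(s[i],c[i].round(1))
print("pred top",proj("wrist",(550,264,180),C),"mid",proj("wrist",(550,264,155),C))
for v in range(150,232,5):
    r=w[v,200:320].max(1);q=np.where(r<50)[0];print(v,(q.min()+200,q.max()+200,len(q)) if len(q) else None,end=" ")
p=lambda f,x,y,w,h:cv2.imread(f,0)[y:y+h,x:x+w].astype(np.float32)
for f0,f1,r in(("pics/s0.png","pics/s8.png",(242,185,56,50)),("pics/d0.png","pics/d8.png",(220,215,70,45))):
    print(cv2.phaseCorrelate(p(f0,*r),p(f1,*r),cv2.createHanningWindow(r[2:],cv2.CV_32F)))
E
```

```text
15.5 pos [551.  264.6 229.1] rpy [-1.7996e+02  1.0000e-02  1.3918e+02] F [-0.8 -0.5  0.5] open 0.499 grip 0.0
[412   0  10  50 239] [415.   24.1]
[249 191  18  31 443] [257.1 206.7]
pred top [257.22581366 213.74337956] mid [257.31969989 204.1271868 ]
150 None 155 None 160 None 165 None 170 None 175 None 180 None 185 None 190 None 195 (np.int64(251), np.int64(263), 13) 200 (np.int64(250), np.int64(264), 15) 205 (np.int64(250), np.int64(264), 15) 210 (np.int64(249), np.int64(266), 18) 215 (np.int64(249), np.int64(265), 17) 220 (np.int64(252), np.int64(262), 11) 225 None 230 (np.int64(217), np.int64(299), 5) ((0.022952184155556665, 0.01038272109911631), 0.982108551343282)
((-0.21315250143066322, 0.7890363878639519), 0.3276388386149465)
```

```bash
python3 - <<'E'
from h import *
k=1/1.5625
H=[onz("side",x*k,y*k,60) for x,y in((333,487),(373,518),(413,550))];print(np.round(H,1))
R=Q.from_euler("xyz",ctrl.observe()["eef_rot"]).as_matrix()
print((R.T@(H[1]-H[0])).round(1));print(dtool([550,264,137]))
E
```

```text
[[548.7 267.6  60. ]
 [490.5 283.7  60. ]
 [435.1 299.9  60. ]]
[ 54.5 -26.   -0. ]
[ 1.4 -0.6 92.5]
```

Emit:
servo_tool --rows '[[[0.001,-0.0008,0.03,0,0.5],[0,0,0.03,0,0.5],[0,0,0.02,0,0.5],[0,0,0.0125,0,0.5],[0,0,0,0,0.5]]]'

```text
clock: 16.27
tool_pos: [549.6, 264.3, 136.3]
eef_rot: [-3.14, -0.001, 2.428]
contact_force: [0.5, -0.6, -0.4]
opening: 0.5
grasp_force: 0.0
```

Emit:
servo_tool --rows '[[[0,0,0,0,0.1],[0,0,0,0,0.1],[0,0,0,0,0.1],[0,0,0,0,0.1],[0,0,0,0,0.1]]]' --force 40

```text
clock: 16.9
tool_pos: [550.7, 265.0, 138.4]
eef_rot: [3.14, 0.001, 2.429]
contact_force: [0.3, -1.4, 6.4]
opening: 0.175
grasp_force: 39.1
```

Emit:
servo_tool --rows '[[[0,0,-0.01,0,0.1],[0,0,-0.025,0,0.1],[0,0,-0.035,0,0.1],[0,0,-0.035,0,0.1],[0,0,-0.03,0,0.1]]]' --force 50

```text
clock: 17.52
tool_pos: [550.0, 264.9, 274.1]
eef_rot: [3.14, 0.001, 2.429]
contact_force: [0.3, 0.1, -0.3]
opening: 0.169
grasp_force: 48.8
```

Emit:
servo_tool --rows '[[[-0.022,-0.02,0,0,0.1],[-0.022,-0.02,0,0,0.1],[-0.022,-0.02,0,0,0.1],[-0.022,-0.02,0,0,0.1],[-0.022,-0.02,0,0,0.1]]]'

```text
clock: 18.15
tool_pos: [567.8, 116.3, 272.5]
eef_rot: [3.141, 0.0, 2.429]
contact_force: [-0.5, 0.3, 0.3]
opening: 0.172
grasp_force: 48.8
```

Emit:
servo_tool --rows '[[[-0.022,-0.02,0,0,0.1],[-0.022,-0.02,0,0,0.1],[-0.02,-0.02,0,0,0.1],[0,0,0,0,0.1],[0,0,0,0,0.1]]]'

```text
clock: 18.77
tool_pos: [576.8, 30.4, 272.3]
eef_rot: [3.141, -0.0, 2.428]
contact_force: [-0.0, 0.8, 0.5]
opening: 0.174
grasp_force: 48.8
```

```bash
python3 - <<'E'
from h import *
st();C=cam("wrist");w=grab("wrist","pics/w9.png");a=grab("scene","pics/s9.png");b=grab("side","pics/d9.png")
p=ctrl.observe()["tool_pos"]
for n in("scene","side","wrist"):
    c=C if n=="wrist" else None
    print(n,"low end",proj(n,(p[0],p[1],p[2]-123.4),c),"bulge",proj(n,(p[0],p[1],p[2]-28.4),c),"sleeve mid",proj(n,(p[0],p[1],p[2]+17),c),"wide",proj(n,(577.5,29.3,125),c),"stopper",proj(n,(537.5,64.3,154),c))
im=lambda x,s:cv2.resize(x,s,interpolation=3)
cv2.imwrite("pics/m9.png",np.hstack([im(a[100:190,240:300],(266,400)),im(b[110:230,215:295],(266,400)),im(w[110:250,205:298],(266,400))]))
E
```

```text
18.77 pos [576.8  30.4 272.3] rpy [ 1.7997e+02 -1.0000e-02  1.3913e+02] F [-0.   0.8  0.5] open 0.174 grip 48.8
scene low end [268.66490719 167.30317365] bulge [268.74590928 126.5567225 ] sleeve mid [268.7881448  105.31100078] wide [268.25952775 177.15375029] stopper [269.92110934 152.02318764]
side low end [251.64321749 185.42452301] bulge [251.56186845 150.35443439] sleeve mid [251.51809417 131.48306478] wide [251.64961659 192.71440303] stopper [263.38376175 201.30916583]
wrist low end [258.67261945 190.19368245] bulge [259.14851362 223.65833959] sleeve mid [259.59877668 255.32062828] wide [257.95389078 186.45586777] stopper [258.2667966  138.95947942]
```

View pics/m9.png

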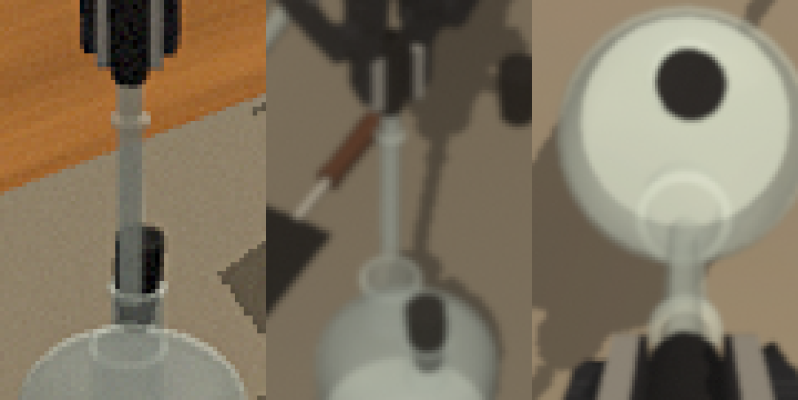

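Tube hangs upright over the wide neck. Scene tile: bulge (131,119), rim (128,345). Side tile: bulge (125,130), rim (126,277). Wrist tile: rim centre (153,215), with the tube end slightly towards −x. I triangulate both.

```bash
python3 - <<'E'
from h import *
Bu=tri([ray("scene",269.1,126.4),ray("side",252.2,148.7)]);Rm=tri([ray("scene",268.6,177.4),ray("side",252.4,192.7)])
R=Q.from_euler("xyz",ctrl.observe()["eef_rot"]).as_matrix();p=ctrl.observe()["tool_pos"]
print(Bu.round(1),Rm.round(1),"tool-frame bulge->rim",(R.T@(Rm-Bu)).round(1),"bulge in tool",(R.T@(Bu-p)).round(1))
C=cam("wrist");print("wrist rim",onz("wrist",258.2,185,125,C).round(1))
b=cv2.imread("pics/w9.png").max(2).astype(int);print(b[180:232,256:261].mean(1).astype(int))
for n in("s9","d9"):
    g=cv2.imread(f"pics/{n}.png").max(2).astype(int)
    c=269 if n=="s9" else 252;v0=115 if n=="s9" else 138
    print(n);print(np.array([g[v,c-10:c+11] for v in range(v0,v0+18)]))
E
```

```text
[577.6  29.4 245.4] [577.   29.3 124.6] tool-frame bulge->rim [  0.3  -0.5 120.9] bulge in tool [-1.5 -0.6 26.6]
wrist rim [576.3  31.1 125. ]
[199 199 199 198 198 195 190 185 180 171 164 163 163 162 161 159 158 158
 157 159 159 157 153 149 147 146 146 146 147 147 147 148 152 160 167 171
 173 174 171 163 156 154 154 154 149 126  82  46  36  35  35  35]
s9
[[153 157 157 128 136 125  48  19  24  18  29  25  15  24  63 122 115 123
  167 163 163]
 [154 155 156 157 161 166  45  12  23  30  21   4  15  19 109 175 165 161
  166 167 166]
 [155 157 158 163 160 167  83  15  12  10  26  15  22  31 144 173 169 168
  171 172 170]
 [158 158 159 161 162 165 167  32   2  15   5  13  20  98 178 175 171 172
  175 172 171]
 [161 160 163 161 161 162 169 137  91  88  63  65 106 164 179 170 167 168
  166 169 167]
 [163 162 161 160 160 166 164 140 123 115 120 119 126 166 174 168 172 172
  168 168 168]
 [160 161 162 165 164 167 171 141 119 117 120 118 123 166 170 170 168 169
  168 173 164]
 [162 160 167 168 170 174 173 141 120 114 116 120 125 160 171 170 165 166
  167 166 164]
 [165 170 168 173 168 172 172 
[... 1766 characters left out ...]
9  89  90  92  97 103 114 125 132 131 125 122 121 119 117 109
   96  84  80]
 [ 87  88  90  89  89  95 104 109 118 129 134 132 130 129 127 123 119 113
  101  89  81]
 [ 89  89  89  86  86  95 109 119 127 136 139 139 138 138 133 125 120 117
  109  99  88]
 [ 90  89  85  82  80  90 110 124 136 143 146 146 144 140 133 124 120 118
  116 110 100]
 [ 90  87  82  77  78  89 107 124 136 144 148 146 141 134 126 121 119 119
  119 117 112]
 [ 87  82  78  77  86  99 109 119 130 139 141 140 131 124 120 119 119 119
  119 119 118]
 [ 83  79  77  86 101 110 115 119 125 132 135 131 124 118 118 119 119 120
  120 119 117]
 [ 78  76  83  99 112 118 119 121 125 131 133 130 123 119 118 119 119 119
  119 119 113]]
```

Emit:
servo_tool --rows '[[[0.001,-0.0007,0,0,0.1],[0,0,0.02,0,0.1],[0,0,0.02,0,0.1],[0,0,0.02,0,0.1],[0,0,0,0,0.1]]]'

```text
clock: 19.55
tool_pos: [573.8, 30.1, 208.4]
eef_rot: [-3.138, -0.004, 2.428]
contact_force: [0.1, -0.5, -0.2]
opening: 0.171
grasp_force: 48.8
```

Emit:
servo_tool --rows '[[[0,0,0.02,0,0.1],[0,0,0.015,0,0.1],[0,0,0.01,0,0.1],[0,0,0,0,0.1],[0,0,0,0,0.1]]]'

```text
clock: 20.18
tool_pos: [576.0, 30.0, 167.5]
eef_rot: [3.141, 0.001, 2.428]
contact_force: [0.7, -1.2, -0.1]
opening: 0.172
grasp_force: 48.8
```

```bash
python3 - <<'E'
from h import *
st();p=ctrl.observe()["tool_pos"];C=cam("wrist");w=grab("wrist","pics/w10.png");a=grab("scene","pics/s10.png");b=grab("side","pics/d10.png")
print("axis/bulge",[proj(n,(p[0],p[1],p[2]-28.4),C if n=="wrist" else None).round(1) for n in("scene","side","wrist")],"rim w",proj("wrist",(577.5,29.3,125),C).round(1))
g=w.max(2).astype(int)
print("wrist col",list(zip(range(165,240),g[165:240,256:261].mean(1).astype(int).tolist())))
for v in(195,200,205,210,215,218):print(v,g[v,222:296:2].tolist())
g=a.max(2).astype(int);print("scene rows");[print(v,g[v,255:284].tolist()) for v in range(152,187,2)]
E
```

```text
20.18 pos [576.   30.  167.5] rpy [1.7997e+02 4.0000e-02 1.3914e+02] F [ 0.7 -1.2 -0.1] open 0.172 grip 48.8
axis/bulge [array([268.1, 171.1]), array([252.2, 188.5]), array([258.7, 224.2])] rim w [259.2 219.3]
wrist col [(165, 45), (166, 45), (167, 46), (168, 56), (169, 94), (170, 151), (171, 191), (172, 203), (173, 205), (174, 205), (175, 205), (176, 205), (177, 205), (178, 204), (179, 203), (180, 203), (181, 203), (182, 203), (183, 203), (184, 202), (185, 198), (186, 191), (187, 186), (188, 185), (189, 184), (190, 184), (191, 185), (192, 185), (193, 186), (194, 186), (195, 186), (196, 184), (197, 183), (198, 183), (199, 182), (200, 180), (201, 179), (202, 178), (203, 178), (204, 178), (205, 178), (206, 178), (207, 177), (208, 177), (209, 173), (210, 168), (211, 165), (212, 165), (213, 168), (214, 174), (215, 177), (216, 179), (217, 180), (218, 177), (219, 170), (220, 165), (221, 163), (222, 162), (223, 162), (224, 157), (225, 133), (226, 85), (227, 46), (228, 36), (229, 35), (230, 34), (231, 35), (232, 35), (233, 35), (234, 35), (235, 35), (236, 35), (237, 35), (238, 35), (239, 35)
[... 3030 characters left out ...]
 143, 138, 129, 121, 123, 122, 122, 136, 141, 140, 140, 139, 160, 169, 149, 147, 148, 146, 146, 146]
180 [149, 144, 143, 148, 146, 142, 155, 151, 149, 141, 145, 128, 120, 120, 118, 126, 132, 145, 144, 148, 150, 158, 149, 147, 149, 148, 149, 147, 150]
182 [148, 144, 149, 145, 147, 143, 138, 140, 140, 142, 148, 135, 127, 126, 126, 124, 140, 146, 146, 142, 138, 139, 148, 150, 151, 147, 148, 147, 152]
184 [144, 145, 148, 147, 147, 143, 137, 139, 138, 134, 138, 128, 117, 120, 123, 122, 135, 139, 137, 136, 137, 142, 147, 147, 149, 150, 151, 150, 151]
186 [144, 148, 143, 147, 147, 145, 136, 139, 136, 132, 136, 128, 119, 120, 119, 125, 132, 139, 140, 134, 138, 141, 144, 147, 148, 147, 149, 152, 150]
```

```bash
python3 - <<'E'
from h import *
g=cv2.imread("pics/d10.png").max(2).astype(int);g0=cv2.imread("pics/d0.png").max(2).astype(int)
[print(v,g[v,238:270].tolist()) for v in range(174,204,2)]
print("d0");[print(v,g0[v,238:270].tolist()) for v in range(184,204,3)]
K=cam("wrist");o=proj("wrist",(576.0,30.0,125),K);print("TCP axis at rim",o)
E
```

```text
174 [117, 117, 108, 85, 59, 46, 43, 44, 48, 67, 93, 107, 103, 79, 52, 41, 39, 38, 36, 39, 54, 78, 95, 92, 73, 63, 71, 77, 78, 79, 79, 81]
176 [119, 118, 111, 95, 73, 55, 46, 44, 50, 70, 94, 108, 104, 80, 52, 41, 39, 38, 38, 43, 58, 85, 101, 99, 84, 75, 77, 79, 80, 80, 81, 88]
178 [119, 118, 118, 114, 103, 81, 59, 48, 50, 68, 93, 108, 104, 79, 53, 41, 40, 40, 41, 43, 60, 84, 99, 97, 87, 82, 83, 91, 98, 97, 98, 105]
180 [118, 118, 119, 118, 116, 106, 87, 66, 57, 71, 95, 108, 104, 80, 53, 42, 41, 45, 55, 70, 78, 82, 84, 83, 82, 81, 89, 106, 115, 116, 117, 118]
182 [119, 118, 118, 119, 119, 117, 111, 103, 100, 100, 104, 106, 98, 76, 54, 45, 49, 64, 86, 105, 106, 96, 84, 80, 80, 87, 101, 113, 117, 119, 119, 119]
184 [118, 119, 119, 119, 119, 119, 119, 118, 118, 116, 113, 107, 101, 98, 96, 93, 94, 97, 103, 104, 98, 87, 82, 80, 81, 90, 105, 116, 118, 118, 119, 118]
186 [119, 119, 119, 119, 119, 119, 119, 119, 120, 121, 122, 122, 124, 131, 135, 133, 126, 113, 103, 93, 85, 81, 81, 80, 80, 85, 93, 103, 111, 115, 118, 119]
188 [119, 119, 119, 118, 119, 120, 122, 127, 132, 134, 137, 139, 139, 14
[... 1659 characters left out ...]
, 116]
193 [118, 118, 119, 120, 124, 135, 138, 129, 120, 121, 123, 126, 126, 122, 118, 115, 114, 113, 111, 109, 108, 114, 122, 117, 100, 86, 82, 83, 88, 99, 107, 111]
196 [118, 118, 118, 118, 119, 125, 132, 132, 128, 123, 121, 122, 123, 124, 125, 125, 126, 127, 126, 126, 128, 131, 130, 121, 111, 106, 102, 98, 94, 92, 89, 86]
199 [118, 117, 118, 119, 118, 119, 120, 124, 130, 135, 140, 144, 145, 147, 148, 148, 148, 148, 148, 145, 141, 137, 135, 135, 135, 135, 134, 132, 132, 129, 125, 119]
202 [117, 119, 122, 125, 128, 130, 132, 134, 136, 139, 140, 142, 143, 143, 143, 143, 144, 143, 143, 142, 140, 139, 138, 139, 139, 139, 139, 139, 138, 139, 137, 137]
TCP axis at rim [258.44609746 216.9620683 ]
```

Emit:
servo_tool --rows '[[[-0.0006,0.0008,0.003,0,0.1],[0,0,0.004,0,0.1],[0,0,0.004,0,0.1],[0,0,0.002,0,0.1],[0,0,0,0,0.1]]]'

```text
clock: 20.95
tool_pos: [576.4, 30.3, 153.6]
eef_rot: [-3.141, -0.0, 2.428]
contact_force: [-0.2, 0.1, -0.7]
opening: 0.178
grasp_force: 48.8
```

Emit:
servo_tool --rows '[[[0,0,0,0,0.1],[0,0,0,0,0.1],[0,0,0,0,0.1]]]'

```text
clock: 21.32
tool_pos: [576.7, 30.3, 154.1]
eef_rot: [3.141, 0.0, 2.429]
contact_force: [0.7, -0.1, -0.5]
opening: 0.175
grasp_force: 48.8
```

```bash
python3 - <<'E'
from h import *
st();p=ctrl.observe()["tool_pos"];C=cam("wrist")
av=lambda n:np.mean([grab(n).astype(float) for _ in range(6)],0)
a,b,w=av("scene"),av("side"),av("wrist");np.savez("f11.npz",a=a,b=b,w=w);st()
a0=cv2.imread("pics/s0.png").astype(float);b0=cv2.imread("pics/d0.png").astype(float)
print("axis/bulge",[proj(n,(p[0],p[1],p[2]-28.4),C if n=="wrist" else None).round(1) for n in("scene","side","wrist")])
print("scene");[print(v,a[v,257:281].mean(1).astype(int).tolist()) for v in range(162,188)]
print("side-d0");[print(v,(b-b0)[v,241:265].mean(1).astype(int).tolist()) for v in range(180,204)]
print("wrist");[print(v,w[v,228:290:2].mean(1).astype(int).tolist()) for v in range(194,228,2)]
E
```

```text
21.32 pos [576.7  30.3 154.1] rpy [1.7999e+02 1.0000e-02 1.3914e+02] F [ 0.7 -0.1 -0.5] open 0.175 grip 48.8
22.23 pos [576.6  30.2 153.9] rpy [-180.     -0.    139.14] F [ 0.  -0.8 -0.6] open 0.175 grip 48.8
axis/bulge [array([268.4, 176.6]), array([251.8, 192.9]), array([258.7, 224.2])]
scene
162 [131, 131, 4, 16, 37, 102, 96, 56, 14, 14, 22, 17, 19, 22, 16, 27, 84, 99, 94, 14, 18, 34, 111, 132]
163 [130, 132, 65, 5, 29, 99, 96, 55, 10, 21, 19, 17, 20, 18, 21, 30, 81, 98, 92, 9, 10, 39, 128, 132]
164 [127, 130, 128, 81, 69, 96, 95, 54, 14, 16, 17, 16, 21, 17, 16, 26, 82, 95, 77, 0, 7, 63, 136, 130]
165 [128, 128, 130, 128, 127, 91, 93, 55, 9, 21, 16, 17, 20, 10, 18, 23, 82, 93, 107, 197, 147, 126, 131, 128]
166 [127, 128, 128, 130, 129, 79, 83, 46, 9, 19, 19, 20, 20, 17, 16, 29, 84, 94, 96, 160, 135, 126, 128, 127]
167 [127, 126, 128, 128, 128, 110, 116, 99, 38, 13, 19, 20, 21, 23, 18, 21, 69, 78, 87, 128, 130, 127, 126, 127]
168 [127, 128, 127, 126, 127, 127, 132, 133, 52, 10, 18, 19, 16, 14, 13, 27, 74, 73, 104, 119, 130, 127, 127, 127]
169 [126, 127, 127, 128, 128, 128, 131, 132
[... 6757 characters left out ...]
74, 180, 172, 158, 155, 151, 149, 159, 173, 174, 168, 157, 155]
220 [157, 161, 172, 175, 171, 159, 160, 161, 159, 155, 167, 172, 171, 161, 160, 159, 156, 153, 169, 181, 178, 162, 153, 149, 148, 153, 172, 175, 170, 157, 153]
222 [154, 160, 171, 175, 169, 159, 160, 161, 160, 158, 167, 168, 153, 155, 158, 158, 154, 147, 155, 177, 177, 166, 151, 148, 148, 151, 171, 174, 170, 156, 152]
224 [152, 158, 170, 173, 166, 159, 160, 161, 160, 159, 166, 155, 147, 153, 153, 152, 150, 145, 149, 165, 174, 165, 152, 148, 148, 150, 168, 172, 168, 154, 149]
226 [149, 156, 164, 158, 151, 146, 147, 140, 139, 156, 162, 146, 133, 111, 84, 78, 93, 105, 130, 157, 169, 162, 132, 130, 139, 141, 152, 157, 163, 152, 147]
```

Bulge and rim centres agree within about 0.5 mm in all views; the bulge may be a touch high. One last trim, then settle.

Emit:
servo_tool --rows '[[[0,-0.0002,0.0007,0,0.1],[0,0,0,0,0.1],[0,0,0,0,0.1],[0,0,0,0,0.1],[0,0,0,0,0.1]]]'

```text
clock: 22.85
tool_pos: [576.5, 30.1, 153.3]
eef_rot: [3.142, -0.0, 2.428]
contact_force: [-0.2, 0.2, -0.7]
opening: 0.172
grasp_force: 48.8
```

```bash
python3 - <<'E'
from h import *
st();print(np.abs(ctrl.observe()["qvel"]).max());print(ctrl.hand_in())
E
```

```text
22.85 pos [576.5  30.1 153.3] rpy [180.    -0.   139.14] F [-0.2  0.2 -0.7] open 0.172 grip 48.8
0.0012209524447181288
the job is handed in; nothing more can be done
None
```

Handed in at 22.9 s: the stopper is seated firmly in the narrow neck, though it measured about 23 mm in against the stated 19–20 mm. The dip tube is held upright in the wide neck, centred to about 0.5–1 mm with its bulge level with the rim to about 1–2 mm, with no contact force reading and no clear sign of the vessel having moved.

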